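# Pack a row of tested fittings in reverse order

### The arm

A 6-joint arm with a two-finger parallel gripper is mounted at the origin on the work surface. World frame = base frame: x ahead of the robot, y to its left, z up, the work surface at z = 0. Lengths are in m, angles in degrees, forces in N, time in s.
With the tool pointing down it reaches from about 0.3 to 0.75 m from the base axis. Payload 8.5 kg.
Tool frame: the origin (TCP) lies on the centre line of the jaws, within the pads' length; the fingertips stand 17 mm ahead of it and the grasp point (between the pads) lies 2 mm behind it; z points along the fingers, y is the line along which they close (so a half turn about z gives the same grasp; the last joint's range is limited). The gripper opens to 85 mm and grips with 20 to 120 N. Pads are 22 mm wide; open, the fingers measure 114 mm over their backs; the gripper's body (76 mm by 85 mm) begins 54 mm behind the grasp point. The pads swing forward as they close: fully open they stand 13 mm farther back than shut.
Start: joints at [55.216, 21.807, 74.336, -0, 83.858, -12.336], TCP at [0.21, 0.508, 0.248] pointing down, gripper open.
Joint ranges: [-178.18, 178.18], [-50.72, 133.34], [12.68, 142.11], [-81.47, 261.47], [9.98, 163.14], [-165.26, 165.26]. Speed limits (degrees/s): [136.94, 136.94, 180, 180, 180, 180].

### API

Orientations are given as a 3x3 rotation matrix whose columns are the frame's x, y, z axes.
In Python, from rig import env gives the robot as it stands.
- The arm moves only by the shell command python3 -m handwheel 'ROWS' [OPENING] [FORCE]. ROWS is JSON, a list that holds one entry, the list of rows, each a list of 4 numbers: the shift along the tool's x, y, z in m, then the turn about the tool's z in rad. In form: [[[x, y, z, roll], ...]]. A call has 1 to 5 rows; each row shifts and turns the commanded pose from where the row before left it, along the tool's axes as they then stand; what a row does not reach is not made up. A row lasts 1/12 s, in which the tool goes at most 41.7 mm and 7.16 degrees, less where a joint would pass 70% of its speed; a pose out of reach is approached as far as the arm can. A call is refused whole if a number of a shift passes 0.0417 or a number of a turn 0.125, either way. A call with a gripper value outside its range is refused whole. OPENING is the opening in per cent of the stroke, from 0 (shut) to 100 (fully open), set as the call begins (- or left out, the last holds). The fingers move at their own pace and stop on an object; FORCE is the grip in N (left out, the last holds). Time passes only in rows, so rows that do not move let the fingers close. It gives the time, the measured TCP pose, the force and the opening at its end, in the units of the state.
- env.observe(): the state, without advancing time (a new reading comes with each control period).
- env.get_image(name): name is "scene" or "top"; returns (picture, depth): 384x512x3 uint8, red, green, blue; 384x512 float32, m along the optical axis (not along the pixel's ray), 0 where there is no reading.
- env.camera_params(name): a dict with "K" (3x3 intrinsics, pixels), "rvec" (rotation vector, rad) and "tvec" (3), from world to camera coordinates, as OpenCV has them. Camera axes: x right, y down, z forward; pixel columns grow to the right and rows downward; lengths in m; the calibration is good to about 2 mm. A picture is of the moment at which its call begins. camera_params takes no time and is no camera call.
- env.close_job(): hands the job in, once; it reports no verdict.
The state is a dict: "time_s": time; "q": joint angles; "qvel": joint speeds; "joint_efforts": joint torques, N m; "position": TCP position; "tool_rot": TCP orientation; "ft_force": force on the tool from outside, world axes, zero at the start; "wrist_torque": the same for the moment, N m; "grip_width": finger opening in m.
Only numpy, scipy, OpenCV 4.12 (cv2) and the standard library are available. Lean on these libraries where they do the work, as an engineer would, in place of code of your own. Each camera call takes 0.05 s, during which the arm holds its last target. There are 200 camera calls.

### The job

Move the four pipe fittings from the seats of the test rack into the four cells of the cardboard carton, upright, one to a cell, in reverse order: the fitting at the left end of the rack (seen from the robot) goes into the right-end cell of the carton, the next into the cell beside it, and so on to the left end.

Things in the scene. Friction and masses are not known exactly. Their poses are not given: they have to be found in the camera images.
- coupling: Straight coupling: plain upright brass tube, diameter 34 mm (foot flange 37 mm), 78 mm tall, dark bore on top, about 0.22 kg. Its origin is the centre of its underside, z up along its axis. Round: grip it across its diameter anywhere above 40 mm.
- tee: Pipe tee: upright brass tube, diameter 34 mm, 78 mm tall, with one level side branch, 26 mm diameter (29 mm at its lip), axis 50 mm up, that points along the tee's +y and ends 34 mm from the axis; about 0.26 kg. Its origin is the centre of its underside, z up along its axis. Grip it across its x axis (34 mm), clear of the branch.
- reducer: Reducing nipple: steel, thick lower part 44 mm in diameter with a hexagon (49 mm over corners) up to 34 mm, then a thin round stem 20 mm in diameter up to 80 mm; about 0.25 kg. Its origin is the centre of its underside, z up along its axis. Grip it by the stem.
- valve: Valve: brass body, foot 36 mm in diameter up to 30 mm, then a 26 mm neck, and on top a round red knob 46 mm in diameter from 62 to 78 mm with a metal strip across it; about 0.24 kg. Its origin is the centre of its underside, z up along its axis. The knob does not turn; grip across its diameter, about 66 to 70 mm up.
- seat_coupling: One of four identical seats: 60 mm square fixed tray, black rubber floor 8 mm above its origin (centre of its underside), steel rim 14 mm high, 4 mm thick. The four stand in a row on the rack, 70 mm apart along their y axis, their axes parallel to the rack's. At the start this seat carries the coupling; the seats stay where they are, so they show each fitting's place in the original row.
- seat_tee: One of four identical seats: 60 mm square fixed tray, black rubber floor 8 mm above its origin (centre of its underside), steel rim 14 mm high, 4 mm thick. The four stand in a row on the rack, 70 mm apart along their y axis, their axes parallel to the rack's. At the start this seat carries the tee; the seats stay where they are, so they show each fitting's place in the original row.
- seat_reducer: One of four identical seats: 60 mm square fixed tray, black rubber floor 8 mm above its origin (centre of its underside), steel rim 14 mm high, 4 mm thick. The four stand in a row on the rack, 70 mm apart along their y axis, their axes parallel to the rack's. At the start this seat carries the reducer; the seats stay where they are, so they show each fitting's place in the original row.
- seat_valve: One of four identical seats: 60 mm square fixed tray, black rubber floor 8 mm above its origin (centre of its underside), steel rim 14 mm high, 4 mm thick. The four stand in a row on the rack, 70 mm apart along their y axis, their axes parallel to the rack's. At the start this seat carries the valve; the seats stay where they are, so they show each fitting's place in the original row.
- carton: Open cardboard carton, fixed, 74 mm (x) by 284 mm (y), 30 mm high, with sloping flaps along the outside of both long sides (they reach 60 mm from the centre line, below 28 mm). One row of four cells along its y axis, each 66 mm square inside; cell centres at y = +105, +35, -35 and -105 mm, x = 0 (+y is the left end as seen from the robot). Walls 4 mm thick; cell floor 5 mm above the origin, which is the centre of the underside.
- rack: Low aluminium test rack, fixed, 90 mm (x) by 290 mm (y), 20 mm high, origin at the centre of its underside. The four seats stand on it in a row along its y axis, at y = +105, +35, -35 and -105 mm (+y is the left end as seen from the robot).

How it is judged (in metres and radians):
At the end, for the whole second after the job is handed in: Each fitting stands upright (within 0.12 rad) on the floor of the cell mirroring its original place in the row (left end of rack to right end of carton, and so on), within 19.5 mm of the cell centre along the carton's x and y (anywhere inside the cell), at rest and released (((y of seat_coupling in the frame of rack between 0.075 and 0.135 m and y of coupling in the frame of carton between -0.1245 and -0.0855 m) or (y of seat_coupling in the frame of rack between 0.005 and 0.065 m and y of coupling in the frame of carton between -0.0545 and -0.0155 m) or (y of seat_coupling in the frame of rack between -0.065 and -0.005 m and y of coupling in the frame of carton between 0.0155 and 0.0545 m) or (y of seat_coupling in the frame of rack between -0.135 and -0.075 m and y of coupling in the frame of carton between 0.0855 and 0.1245 m)) and x of coupling in the frame of carton between -0.0195 and 0.0195 m and z of coupling in the frame of carton between 0.001 and 0.009 m and angle between each of coupling, tee, reducer, valve's own z axis and vertical below 0.12 rad and linear speed of each of coupling, tee, reducer, valve below 0.02 m/s and angular speed of each of coupling, tee, reducer, valve below 0.2 rad/s and ((y of seat_tee in the frame of rack between 0.075 and 0.135 m and y of tee in the frame of carton between -0.1245 and -0.0855 m) or (y of seat_tee in the frame of rack between 0.005 and 0.065 m and y of tee in the frame of carton between -0.0545 and -0.0155 m) or (y of seat_tee in the frame of rack between -0.065 and -0.005 m and y of tee in the frame of carton between 0.0155 and 0.0545 m) or (y of seat_tee in the frame of rack between -0.135 and -0.075 m and y of tee in the frame of carton between 0.0855 and 0.1245 m)) and x of tee in the frame of carton between -0.0195 and 0.0195 m and z of tee in the frame of carton between 0.001 and 0.009 m and ((y of seat_reducer in the frame of rack between 0.075 and 0.135 m and y of reducer in the frame of carton between -0.1245 and -0.0855 m) or (y of seat_reducer in the frame of rack between 0.005 and 0.065 m and y of reducer in the frame of carton between -0.0545 and -0.0155 m) or (y of seat_reducer in the frame of rack between -0.065 and -0.005 m and y of reducer in the frame of carton between 0.0155 and 0.0545 m) or (y of seat_reducer in the frame of rack between -0.135 and -0.075 m and y of reducer in the frame of carton between 0.0855 and 0.1245 m)) and x of reducer in the frame of carton between -0.0195 and 0.0195 m and z of reducer in the frame of carton between 0.001 and 0.009 m and ((y of seat_valve in the frame of rack between 0.075 and 0.135 m and y of valve in the frame of carton between -0.1245 and -0.0855 m) or (y of seat_valve in the frame of rack between 0.005 and 0.065 m and y of valve in the frame of carton between -0.0545 and -0.0155 m) or (y of seat_valve in the frame of rack between -0.065 and -0.005 m and y of valve in the frame of carton between 0.0155 and 0.0545 m) or (y of seat_valve in the frame of rack between -0.135 and -0.075 m and y of valve in the frame of carton between 0.0855 and 0.1245 m)) and x of valve in the frame of carton between -0.0195 and 0.0195 m and z of valve in the frame of carton between 0.001 and 0.009 m); the robot touches nothing.
It also fails if it takes over 104 s, if anything falls off the work surface, if the arm or the gripper's body presses on something with over 40 N, if the wrist force passes 120 N, or if a joint passes its speed limit or range.

## Working session

There is one attempt and no reset: what is moved stays moved. The work goes in short steps, Python scripts to look and compute and a shell command to move; the robot and the scene stay as the last step left them, time stands still between calls to the robot, and variables do not carry over. Pictures are saved under pics/ and viewed, on a budget of 14 in all, crops included, one or two more only if the job needs it, and the job is handed in when it is done.

```bash
mkdir -p pics; ls; python3 - <<'E'
from rig import env
import cv2,numpy as np
print(env.observe())
for n in("top","scene"):
    im,d=env.get_image(n); np.savez(f"{n}0.npz",im=im,d=d)
    cv2.imwrite(f"pics/{n}0.png",im[:,:,::-1]); p=env.camera_params(n); print(n,p)
E
```

```text
pics
{'time_s': 0.0, 'q': array([ 5.52139000e+01,  2.18407059e+01,  7.43876268e+01,  2.73168006e-03,
        8.38568526e+01, -1.23347520e+01]), 'qvel': array([ 0.00221154, -0.12259466,  0.04541143,  0.02633764, -0.07979183,
       -0.02010262]), 'joint_efforts': array([-2.51158621e-03, -4.48456800e+01, -2.31270629e+01, -2.74669128e-04,
        4.87696103e-03, -2.30333291e-05]), 'position': array([0.20986305, 0.50808421, 0.24769751]), 'tool_rot': array([[-9.24202027e-01,  3.81902902e-01, -8.87151023e-04],
       [ 3.81903759e-01,  9.24201327e-01, -1.19401580e-03],
       [ 3.63908053e-04, -1.44231814e-03, -9.99998894e-01]]), 'ft_force': array([ 0.16694462,  0.30600666, -0.05784451]), 'wrist_torque': array([ 0.01957707, -0.0512013 , -0.03422042]), 'grip_width': 0.08530007302714103}
top {'K': array([[474.58173826,   0.        , 255.7730395 ],
       [  0.        , 474.58173826, 186.05462077],
       [  0.        ,   0.        ,   1.        ]]), 'rvec': array([ 2.07509944, -2.1088224 ,  0.25308549]), 'tvec': array([0.02351891, 0.53591404, 0.95496789])}
scene {'K': array([[417.97767224,   0.        , 252.32649995],
       [  0.        , 417.97767224, 202.44065873],
       [  0.        ,   0.        ,   1.        ]]), 'rvec': array([ 1.78230707,  1.35129147, -0.73180757]), 'tvec': array([-0.14539319, -0.24331878,  1.51107288])}
```

View pics/top0.png

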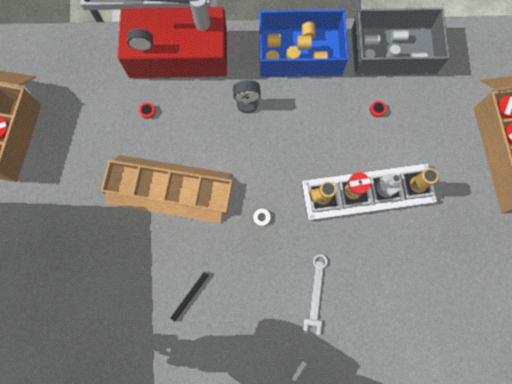

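View pics/scene0.png

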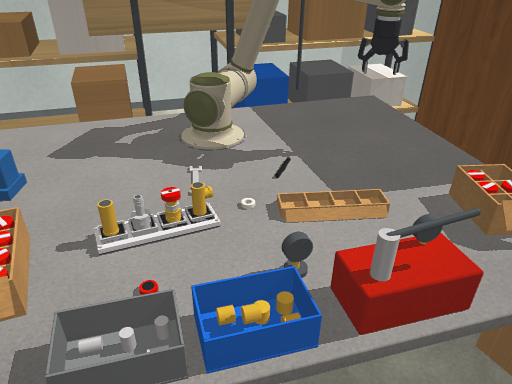

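The top picture shows the rack at right (pixels 305–435, 168–218). From the left it holds the tee (~325,192), valve (~359,183), reducer (~390,187) and coupling (~427,178). The carton is at left (102–232, 157–220). Next I'll enlarge both.

```bash
cat > h.py <<'E'
import cv2,numpy as np
from rig import env
def cam(n):
    p=env.camera_params(n); R=cv2.Rodrigues(np.array(p["rvec"]))[0]; return np.array(p["K"]),R,np.array(p["tvec"]).ravel()
def ray(n,u,v,z):
    "world point on pixel ray at height z"
    K,R,t=cam(n); d=R.T@np.linalg.inv(K)@[u,v,1]; c=-R.T@t
    return c+d*(z-c[2])/d[2]
def cloud(n,D):
    K,R,t=cam(n); v,u=np.mgrid[:D.shape[0],:D.shape[1]]
    P=np.stack([u*D,v*D,D],-1)@np.linalg.inv(K).T
    return (P-t)@R
def proj(n,P):
    K,R,t=cam(n); q=(R@np.asarray(P,float)+t); q=K@q; return q[:2]/q[2]
def go(x,y):
    "shift to world x,y in tool axes"
    s=env.observe(); R=s["tool_rot"]; return s["position"],R.T@(np.array([x,y,s["position"][2]])-s["position"])
E
python3 - <<'E'
from h import *
z=np.load("top0.npz"); im=z["im"]; P=cloud("top",z["d"])
c=lambda u0,v0,u1,v1,s:cv2.resize(im[v0:v1,u0:u1,::-1],None,fx=s,fy=s,interpolation=cv2.INTER_CUBIC)
a=c(295,155,445,225,5); b=c(95,150,245,228,5)
cv2.imwrite("pics/crop0.png",np.vstack([a[:350],b])[:,:800])
# rack: height 0.018..0.022 ; tops of fittings
for nm,(u0,v0,u1,v1) in dict(tee=(305,170,342,215),valve=(344,165,373,210),red=(376,165,403,210),coup=(405,160,445,210)).items():
    q=P[v0:v1,u0:u1].reshape(-1,3); m=q[:,2]>0.09
    (cx,cy),r=cv2.minEnclosingCircle(q[m][:,:2].astype(np.float32)); print(nm,m.sum(),q[m].max(0),q[m].min(0),np.round([cx,cy,r],4))
for nm,(u0,v0,u1,v1),lo,hi in (("rack",(290,150,450,235),.012,.1),("carton",(90,145,245,235),.024,.04)):
    q=P[v0:v1,u0:u1].reshape(-1,3); m=(q[:,2]>lo)&(q[:,2]<(.04 if nm=="rack" else hi)); r=cv2.minAreaRect(q[m][:,:2].astype(np.float32)*1000); print(nm,m.sum(),r)
E
```

```text
tee 267 [0.53298387 0.01529837 1.05572748] [ 0.29142082 -0.14833639  0.09001135] [ 0.4121 -0.0618  0.1433]
valve 403 [0.55126064 0.01529837 1.05572748] [ 0.29142082 -0.22139998  0.09105962] [ 0.4203 -0.0987  0.1722]
red 109 [0.5482014  0.01529837 1.05572748] [ 0.29142082 -0.28452785  0.09041563] [ 0.417  -0.1332  0.1946]
coup 255 [0.55868339 0.01529837 1.05572748] [ 0.29142082 -0.36147639  0.09068612] [ 0.4211 -0.1726  0.2284]
rack 3483 ((531.6619262695312, -237.73997497558594), (91.21825408935547, 290.2062683105469), 7.037772178649902)
carton 1060 ((548.8311767578125, 215.38937377929688), (284.91058349609375, 85.07102966308594), 79.01437377929688)
```

View pics/crop0.png

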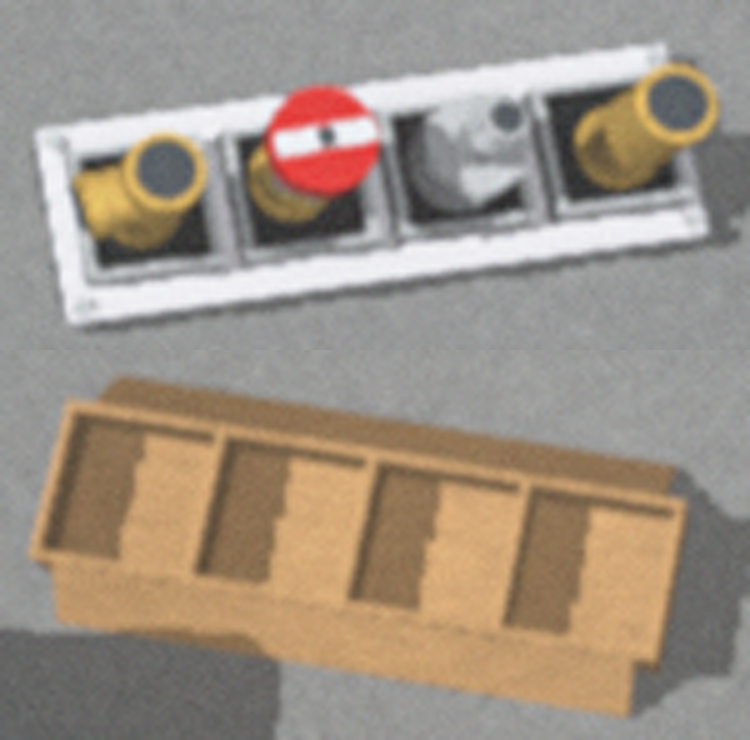

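The top row of the enlarged crop gives the fitting tops: tee (167,170) with its branch lip near (88,205), valve (325,140), reducer (508,115) and coupling (677,103). In the lower crop the carton corners are (70,402), (686,500), (655,662) and (35,558).

```bash
python3 - <<'E'
from h import *
z=np.load("top0.npz"); P=cloud("top",z["d"]); ok=z["d"]>0
R=np.deg2rad(7.04); ax=np.array([np.cos(R),np.sin(R)]); ay=np.array([-np.sin(R),np.cos(R)]); C=np.array([.5317,-.2377])
for y in (105,35,-35,-105): print("seat",y,C+ay*y/1000)
for nm,x,y,h in (("tee",167,170,.106),("branch",85,203,.078),("valve",325,140,.106),("red",508,115,.108),("coup",677,103,.106)):
    w=ray("top",295+x/5,155+y/5,h)[:2]; print(nm,w.round(4),"in rack",(ax@(w-C)).round(4),(ay@(w-C)).round(4))
for nm,(u0,v0,u1,v1),zz in (("tee",(305,170,342,215),.1),("branch",(305,180,321,215),.07),("valve",(344,165,373,210),.1),("red",(376,165,403,210),.1),("coup",(405,160,445,210),.1)):
    q=P[v0:v1,u0:u1][ok[v0:v1,u0:u1]]; q=q[q[:,2]>zz]; print(nm,len(q),(q[:,:2].max(0)/2+q[:,:2].min(0)/2).round(4),np.ptp(q[:,:2],axis=0).round(3),np.median(q[:,2]).round(3))
c=[ray("top",95+x/5,150+(y-350)/5,.03)[:2] for x,y in((70,402),(686,500),(655,662),(35,558))]
print("carton",np.round(c,4)); cc=np.mean(c,0); d=(c[0]+c[3]-c[1]-c[2])/2; L=np.linalg.norm(d); d/=L; print(cc,L,np.rad2deg(np.arctan2(-d[0],d[1])))
for y in (105,35,-35,-105): print("cell",y,cc+d*y/1000)
# carton bins: cloud based edges
q=P[145:235,90:245][ok[145:235,90:245]]; m=(q[:,2]>.0275)&(q[:,2]<.035); r=cv2.minAreaRect(q[m][:,:2].astype(np.float32)*1000); print(r,m.sum())
E
```

```text
seat 105 [ 0.51883096 -0.13349161]
seat 35 [ 0.52741032 -0.20296387]
seat -35 [ 0.53598968 -0.27243613]
seat -105 [ 0.54456904 -0.34190839]
tee [ 0.5174 -0.1344] in rack -0.0015 0.1043
branch [ 0.5104 -0.1035] in rack -0.0047 0.1358
valve [ 0.5291 -0.2002] in rack 0.002 0.0375
red [ 0.538  -0.2759] in rack 0.0015 -0.0387
coup [ 0.5425 -0.3469] in rack -0.0027 -0.1097
tee 210 [ 0.5168 -0.1319] [0.032 0.033] 0.106
branch 146 [ 0.5101 -0.1083] [0.028 0.023] 0.088
valve 375 [ 0.5292 -0.1987] [0.044 0.045] 0.106
red 89 [ 0.5371 -0.274 ] [0.022 0.021] 0.107
coup 210 [ 0.5426 -0.3447] [0.032 0.033] 0.105
carton [[0.6101 0.3454]
 [0.5597 0.0673]
 [0.4864 0.0812]
 [0.5379 0.3568]]
[0.54854885 0.21267854] 0.2815157536374587 -10.42353325750393
cell 105 [0.56754577 0.31594575]
cell 35 [0.55488115 0.24710095]
cell -35 [0.54221654 0.17825614]
cell -105 [0.52955192 0.10941133]
((548.19970703125, 215.67083740234375), (284.5744323730469, 78.33352661132812), 78.99446105957031) 695
```

```bash
cat >> h.py <<'E'
def plan(x,y,z,yaw):
    "turn, then shift in turned tool axes; yaw = world heading (deg) of the closing line"
    s=env.observe(); p=s["position"]; R=s["tool_rot"]; a=np.rad2deg(np.arctan2(R[1,1],R[0,1]))
    d=(yaw-a+90)%180-90; roll=-np.deg2rad(d); b=np.deg2rad(a+d)
    # turned axes (tool down): y=(cos b, sin b), x = y x z
    ty=np.array([np.cos(b),np.sin(b),0]); tz=np.array([0,0,-1.]); tx=np.cross(ty,tz)
    v=np.array([x,y,z])-p; sh=np.array([tx@v,ty@v,tz@v])
    print("t",round(s["time_s"],2),"pos",p.round(4),"q",s["q"].round(0),"w",round(s["grip_width"],4),"roll",roll.round(4),"shift",sh.round(4),"rows>=",np.ceil(abs(sh).max()/.0417))
E
python3 -m handwheel '[[[0,0,0,0.12],[0,0,0,0.12],[0,0,0,0.12],[0,0,0,0.12],[0,0,0,0.12]]]' 100 60
python3 -m handwheel '[[[0,0,0,0.12],[0,0,0,0.12],[0,0,0,0.115],[0,0,0,0]]]'
python3 -c "
from h import *
plan(.517,-.1335,.2,12.8)"
```

```text
time_s: 0.52
position: [0.2099, 0.5082, 0.2479]
tool_rot: [[-0.542, 0.84, -0.001], [0.84, 0.542, -0.001], [-0.0, -0.001, -1.0]]
ft_force: [0.0, 0.9, 0.6]
grip_width: 0.0858
time_s: 0.85
position: [0.2099, 0.5082, 0.248]
tool_rot: [[-0.218, 0.976, -0.001], [0.976, 0.218, -0.001], [-0.001, -0.001, -1.0]]
ft_force: [0.3, 0.0, -1.0]
grip_width: 0.0852
t 0.85 pos [0.2099 0.5082 0.248 ] q [55. 22. 74.  0. 84. 43.] w 0.0852 roll -0.0034 shift [-0.6938  0.1573  0.048 ] rows>= 17.0
```

```bash
for i in 1; do
python3 -m handwheel '[[[-0.0347,0.0079,0.0024,0],[-0.0347,0.0079,0.0024,0],[-0.0347,0.0079,0.0024,0],[-0.0347,0.0079,0.0024,0],[-0.0347,0.0079,0.0024,0]]]' >/dev/null
python3 -m handwheel '[[[-0.0347,0.0079,0.0024,0],[-0.0347,0.0079,0.0024,0],[-0.0347,0.0079,0.0024,0],[-0.0347,0.0079,0.0024,0],[-0.0347,0.0079,0.0024,0]]]' >/dev/null
python3 -m handwheel '[[[-0.0347,0.0079,0.0024,0],[-0.0347,0.0079,0.0024,0],[-0.0347,0.0079,0.0024,0],[-0.0347,0.0079,0.0024,0],[-0.0347,0.0079,0.0024,0]]]' >/dev/null
python3 -m handwheel '[[[-0.0347,0.0079,0.0024,0],[-0.0347,0.0079,0.0024,0],[-0.0347,0.0079,0.0024,0],[-0.0347,0.0079,0.0024,0],[-0.0347,0.0079,0.0024,0]]]'
python3 -m handwheel '[[[0,0,0,0],[0,0,0,0]]]'
done
python3 -c "
from h import *
plan(.517,-.1335,.088,12.8)
for n in ('top','scene'):
    im,d=env.get_image(n); cv2.imwrite(f'pics/{n}1.png',im[:,:,::-1]); np.savez(n+'1.npz',im=im,d=d)
im=cv2.imread('pics/scene1.png')[140:260,80:240]; im2=cv2.imread('pics/top1.png')[120:230,280:440]
cv2.imwrite('pics/c1.png',cv2.resize(np.vstack([im,im2]),None,fx=2.5,fy=2.5,interpolation=cv2.INTER_CUBIC))"
```

```text
time_s: 2.52
position: [0.5186, -0.135, 0.2]
tool_rot: [[-0.226, 0.974, -0.0], [0.974, 0.226, 0.0], [0.0, -0.0, -1.0]]
ft_force: [-0.3, 0.6, 0.0]
grip_width: 0.0856
time_s: 2.68
position: [0.5183, -0.1346, 0.1995]
tool_rot: [[-0.223, 0.975, -0.001], [0.975, 0.223, 0.001], [0.001, -0.001, -1.0]]
ft_force: [0.1, -0.8, 0.4]
grip_width: 0.0854
t 2.68 pos [ 0.5183 -0.1346  0.1995] q [-27.  23.  81.   0.  76. -40.] w 0.0854 roll 0.0016 shift [ 0.0013 -0.0011  0.1115] rows>= 3.0
```

View pics/c1.png

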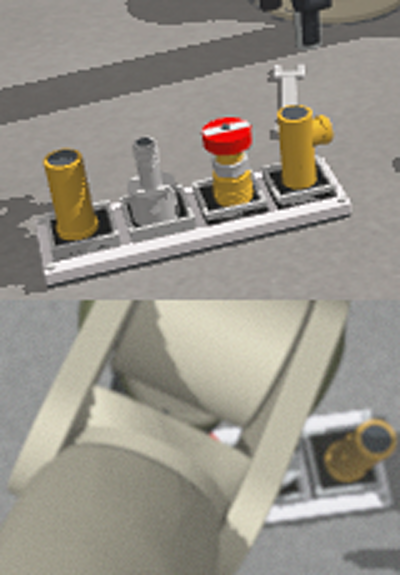

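The scene camera shows the tee's branch pointing to the robot's left. The top camera is blocked by the arm. Descending to grasp the tee.

```bash
python3 -m handwheel '[[[0.0013,-0.001,0.022,0],[0,0,0.025,0],[0,0,0.025,0],[0,0,0.02,0],[0,0,0.0195,0]]]' >/dev/null
python3 -m handwheel '[[[0,0,0,0],[0,0,0,0]]]'
python3 -m handwheel '[[[0,0,0,0],[0,0,0,0],[0,0,0,0],[0,0,0,0],[0,0,0,0]]]' 0 50
python3 -m handwheel '[[[0,0,0,0],[0,0,0,0],[0,0,0,0],[0,0,0,0],[0,0,0,0]]]'
python3 -c "
from h import *
plan(.517,-.1335,.2,-10.7)
im,d=env.get_image('scene'); cv2.imwrite('pics/c2.png',cv2.resize(im[100:260,80:280,::-1],None,fx=3,fy=3,interpolation=cv2.INTER_CUBIC))"
```

```text
time_s: 3.37
position: [0.5166, -0.1312, 0.089]
tool_rot: [[-0.224, 0.975, -0.001], [0.975, 0.224, 0.001], [0.001, -0.001, -1.0]]
ft_force: [-0.3, -1.1, 0.3]
grip_width: 0.0848
time_s: 3.78
position: [0.5172, -0.1323, 0.0897]
tool_rot: [[-0.222, 0.975, 0.001], [0.975, 0.222, -0.001], [-0.001, 0.001, -1.0]]
ft_force: [-0.7, 1.0, 6.2]
grip_width: 0.0327
time_s: 4.2
position: [0.5173, -0.1323, 0.0897]
tool_rot: [[-0.222, 0.975, 0.001], [0.975, 0.222, -0.001], [-0.001, 0.001, -1.0]]
ft_force: [-0.3, 1.6, 7.1]
grip_width: 0.0332
t 4.2 pos [ 0.5173 -0.1323  0.0897] q [-27.  30.  90.   0.  60. -40.] w 0.0332 roll 0.4108 shift [-0.0012 -0.     -0.1103] rows>= 3.0
```

View pics/c2.png

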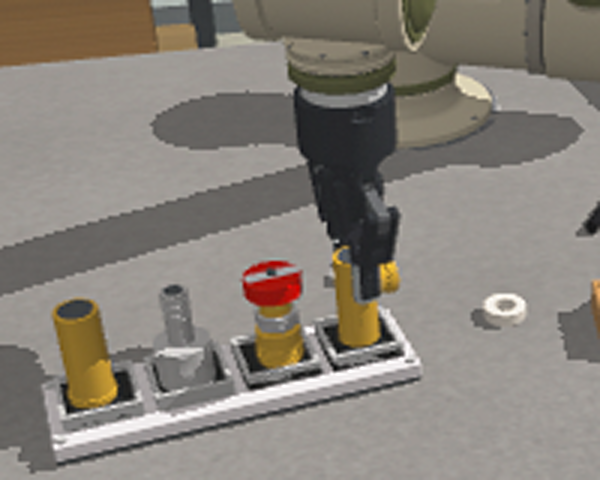

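```bash
python3 -m handwheel '[[[0,0,-0.015,0],[0,0,-0.024,0],[0,0,-0.024,0],[0,0,-0.024,0],[0,0,-0.024,0]]]' >/dev/null
python3 -m handwheel '[[[0,0,0,0.1],[0,0,0,0.1],[0,0,0,0.1],[0,0,0,0.11],[0,0,0,0]]]'
python3 -c "
from h import *
plan(.5289,.111,.2,-10.7)"
```

```text
time_s: 5.08
position: [0.5167, -0.1321, 0.1995]
tool_rot: [[0.189, 0.982, -0.001], [0.982, -0.189, 0.0], [0.0, -0.001, -1.0]]
ft_force: [-0.0, 0.0, -3.6]
grip_width: 0.0325
t 5.08 pos [ 0.5167 -0.1321  0.1995] q [-27.  23.  82.   0.  76. -16.] w 0.0325 roll -0.0031 shift [ 0.2411 -0.0331 -0.0005] rows>= 6.0
```

```bash
python3 -m handwheel '[[[0.02,-0.0031,0,0],[0.028,-0.004,0,0],[0.028,-0.004,0,0],[0.028,-0.004,0,0],[0.028,-0.004,0,0]]]' >/dev/null
python3 -m handwheel '[[[0.028,-0.004,0,0],[0.028,-0.004,0,0],[0.028,-0.004,0,0],[0.025,-0.002,0,0]]]' >/dev/null
python3 -m handwheel '[[[0,0,0,0],[0,0,0,0],[0,0,0,0]]]'
python3 -c "
from h import *
plan(.5289,.111,.069,-10.7)
im,d=env.get_image('scene'); cv2.imwrite('pics/c3.png',cv2.resize(im[80:240,230:430,::-1],None,fx=3,fy=3,interpolation=cv2.INTER_CUBIC))"
```

```text
time_s: 6.08
position: [0.5289, 0.1104, 0.1996]
tool_rot: [[0.183, 0.983, -0.001], [0.983, -0.183, -0.0], [-0.0, -0.001, -1.0]]
ft_force: [-0.4, -1.1, -2.9]
grip_width: 0.033
t 6.08 pos [0.5289 0.1104 0.1996] q [-1. 23. 81. -0. 76. 10.] w 0.033 roll 0.0028 shift [ 6.000e-04 -1.000e-04  1.306e-01] rows>= 4.0
```

View pics/c3.png

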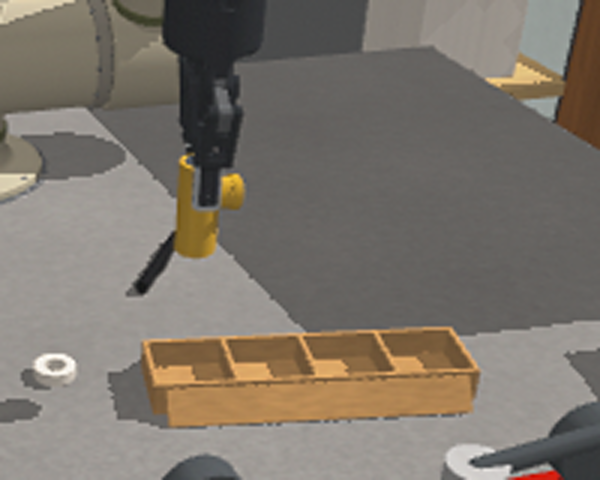

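The tee is held upright above the right-end cell, whose centre is near (190,360). Lowering it.

```bash
python3 -m handwheel '[[[0,0,0.025,0],[0,0,0.03,0],[0,0,0.03,0],[0,0,0.025,0],[0,0,0.014,0]]]' >/dev/null
python3 -m handwheel '[[[0,0,0.004,0],[0,0,0.002,0],[0,0,0,0],[0,0,0,0]]]'
python3 -c "
from h import *
plan(.5289,.111,.067,-10.7)
im,d=env.get_image('scene'); cv2.imwrite('pics/c4.png',cv2.resize(im[100:240,250:410,::-1],None,fx=3,fy=3,interpolation=cv2.INTER_CUBIC))"
```

```text
time_s: 6.88
position: [0.5297, 0.1104, 0.0709]
tool_rot: [[0.185, 0.983, 0.002], [0.983, -0.185, -0.0], [0.0, 0.002, -1.0]]
ft_force: [0.2, -1.0, -2.0]
grip_width: 0.0327
t 6.88 pos [0.5297 0.1104 0.0709] q [-1. 32. 90. -0. 58. 10.] w 0.0327 roll 0.0006 shift [ 0.0004 -0.0008  0.0039] rows>= 1.0
```

View pics/c4.png

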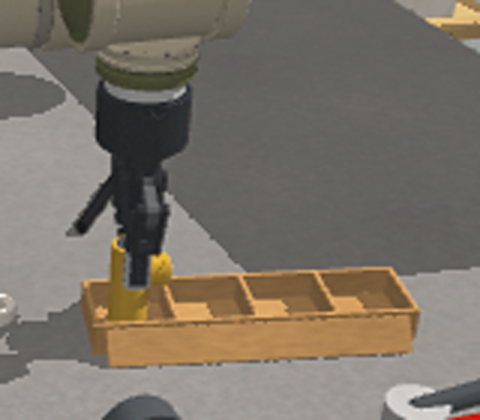

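The tee is inside the right-end cell, with its lower end near (128,315). Setting it down and releasing.

```bash
python3 -m handwheel '[[[0,0,0.0015,0],[0,0,0.0015,0],[0,0,0.001,0],[0,0,0,0],[0,0,0,0]]]'
python3 -m handwheel '[[[0,0,0,0],[0,0,0,0],[0,0,0,0],[0,0,0,0],[0,0,0,0]]]' 100
python3 -m handwheel '[[[0,0,-0.015,0],[0,0,-0.025,0],[0,0,-0.03,0],[0,0,-0.03,0],[0,0,-0.033,0]]]' >/dev/null
python3 -m handwheel '[[[0,0,0,-0.1],[0,0,0,-0.1],[0,0,0,-0.11],[0,0,0,0]]]'
python3 -c "
from h import *
plan(.5292,-.1995,.2,7)"
```

```text
time_s: 7.35
position: [0.5293, 0.1108, 0.0667]
tool_rot: [[0.185, 0.983, 0.001], [0.983, -0.185, -0.0], [0.0, 0.001, -1.0]]
ft_force: [-2.4, 0.1, 5.8]
grip_width: 0.033
time_s: 7.77
position: [0.529, 0.1107, 0.0658]
tool_rot: [[0.185, 0.983, 0.0], [0.983, -0.185, -0.0], [-0.0, 0.0, -1.0]]
ft_force: [-0.9, -0.4, -0.2]
grip_width: 0.0853
time_s: 8.52
position: [0.5289, 0.1108, 0.1989]
tool_rot: [[-0.127, 0.992, 0.0], [0.992, 0.127, -0.0], [-0.0, 0.0, -1.0]]
ft_force: [-0.2, -0.5, 0.4]
grip_width: 0.0854
t 8.52 pos [0.5289 0.1108 0.1989] q [-1. 23. 81. -0. 76. -8.] w 0.0854 roll 0.0057 shift [-0.308  -0.0375 -0.0011] rows>= 8.0
```

```bash
python3 -m handwheel '[[[-0.0308,-0.0037,0,0.0057],[-0.0308,-0.0037,0,0],[-0.0308,-0.0037,0,0],[-0.0308,-0.0038,0,0],[-0.0308,-0.0038,0,0]]]' >/dev/null
python3 -m handwheel '[[[-0.0308,-0.0037,0,0],[-0.0308,-0.0037,0,0],[-0.0308,-0.0038,0,0],[-0.0308,-0.0038,0,0],[-0.0308,-0.0038,0,0]]]' >/dev/null
python3 -m handwheel '[[[0,0,0,0],[0,0,0,0],[0,0,0,0]]]'
python3 -c "
from h import *
plan(.5292,-.1995,.094,7)
im,d=env.get_image('top'); np.savez('top2.npz',im=im,d=d)
P=cloud('top',d); q=P[145:235,90:245][d[145:235,90:245]>0]; q=q[q[:,2]>.075]; print(len(q),(q.max(0)+q.min(0))/2,np.ptp(q,axis=0),q[:,2].max())
cv2.imwrite('pics/c5.png',cv2.resize(im[140:230,85:245,::-1],None,fx=4,fy=4,interpolation=cv2.INTER_CUBIC))"
```

```text
time_s: 9.6
position: [0.5281, -0.1989, 0.1986]
tool_rot: [[-0.116, 0.993, -0.001], [0.993, 0.116, 0.001], [0.001, -0.0, -1.0]]
ft_force: [-0.2, 0.3, 0.3]
grip_width: 0.0853
t 9.6 pos [ 0.5281 -0.1989  0.1986] q [-33.  26.  77.   0.  78. -39.] w 0.0853 roll -0.0058 shift [-0.0007  0.001   0.1046] rows>= 3.0
3466 [0.44625382 0.07845661 0.37427974] [0.1976718  0.10461484 0.59739811] 0.6729787926669059
```

View pics/c5.png

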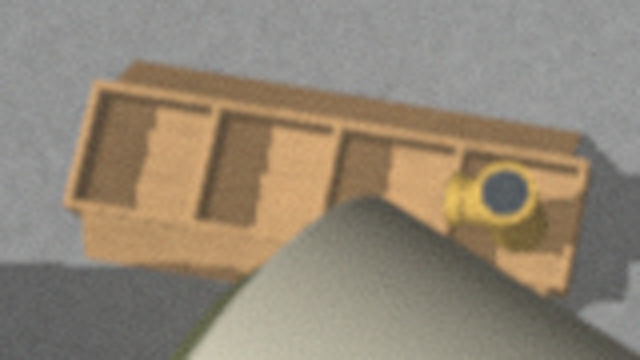

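The tee stands upright in the right-end cell, with its top at crop pixel (508,192). Now grasping the valve.

```bash
python3 -m handwheel '[[[-0.0007,0.001,0.02,-0.0058],[0,0,0.025,0],[0,0,0.025,0],[0,0,0.02,0],[0,0,0.0145,0]]]' >/dev/null
python3 -m handwheel '[[[0,0,0,0],[0,0,0,0]]]'
python3 -m handwheel '[[[0,0,0,0],[0,0,0,0],[0,0,0,0],[0,0,0,0],[0,0,0,0]]]' 0 50
python3 -m handwheel '[[[0,0,0,0],[0,0,0,0],[0,0,0,0]]]'
python3 -m handwheel '[[[0,0,-0.015,0],[0,0,-0.024,0],[0,0,-0.024,0],[0,0,-0.024,0],[0,0,-0.024,0]]]' >/dev/null
python3 -m handwheel '[[[0,0,0,0.1],[0,0,0,0.1],[0,0,0,0.109],[0,0,0,0],[0,0,0,0]]]'
python3 -c "
from h import *
print(ray('top',212,188,.083))
plan(.5419,.1798,.2,-10.7)
im,d=env.get_image('scene'); cv2.imwrite('pics/c6.png',cv2.resize(im[80:260,80:410,::-1],None,fx=2.4,fy=2.4,interpolation=cv2.INTER_CUBIC))"
```

```text
time_s: 10.23
position: [0.5295, -0.199, 0.0944]
tool_rot: [[-0.125, 0.992, -0.001], [0.992, 0.125, 0.001], [0.001, -0.001, -1.0]]
ft_force: [-0.1, -1.0, 0.0]
grip_width: 0.0853
time_s: 10.65
position: [0.5298, -0.2003, 0.0955]
tool_rot: [[-0.124, 0.992, 0.002], [0.992, 0.124, -0.001], [-0.001, 0.002, -1.0]]
ft_force: [-1.1, 0.3, 4.8]
grip_width: 0.0451
time_s: 10.9
position: [0.5298, -0.2003, 0.0956]
tool_rot: [[-0.124, 0.992, 0.002], [0.992, 0.124, -0.001], [-0.001, 0.002, -1.0]]
ft_force: [-0.7, 0.6, 5.5]
grip_width: 0.0444
time_s: 11.73
position: [0.5292, -0.2, 0.2053]
tool_rot: [[0.181, 0.984, -0.0], [0.984, -0.181, 0.0], [0.0, -0.0, -1.0]]
ft_force: [0.1, -0.1, -2.4]
grip_width: 0.0444
[0.52914555 0.10729531 0.083     ]
t 11.73 pos [ 0.5292 -0.2     0.2053] q [-33.  25.  76.   0.  79. -22.] w 0.0444 roll 0.0049 shift [ 0.3756 -0.058   0.0053] rows>= 10.0
```

View pics/c6.png

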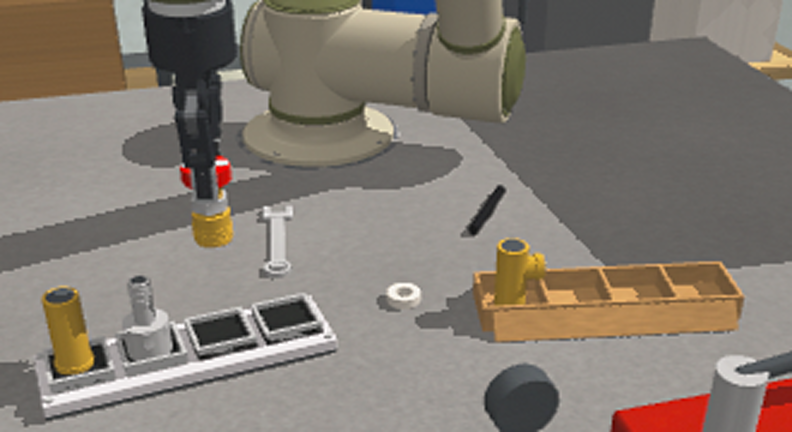

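The valve hangs upright in the gripper at (207,205), clear of everything. The tee stands in the right-end cell at (512,270).

```bash
python3 -m handwheel '[[[0.0253,-0.0048,0.0013,0.0049],[0.0313,-0.0048,0.001,0],[0.0313,-0.0048,0.001,0],[0.0313,-0.0048,0.001,0],[0.0313,-0.0048,0.001,0]]]' >/dev/null
python3 -m handwheel '[[[0.0313,-0.0048,0,0],[0.0313,-0.0048,0,0],[0.0313,-0.0048,0,0],[0.0313,-0.0048,0,0],[0.0313,-0.0048,0,0]]]' >/dev/null
python3 -m handwheel '[[[0.0313,-0.005,0,0],[0.0373,-0.005,0,0],[0,0,0,0],[0,0,0,0],[0,0,0,0]]]'
python3 -c "
from h import *
plan(.5419,.1798,.0745,-10.7)"
```

```text
time_s: 13.03
position: [0.543, 0.1796, 0.1998]
tool_rot: [[0.187, 0.982, -0.0], [0.982, -0.187, -0.0], [-0.0, -0.0, -1.0]]
ft_force: [-0.1, 0.1, -2.8]
grip_width: 0.0443
t 13.03 pos [0.543  0.1796 0.1998] q [ 6. 26. 75. -0. 78. 17.] w 0.0443 roll -0.001 shift [ 0.     -0.0012  0.1253] rows>= 4.0
```

```bash
python3 -m handwheel '[[[0,-0.0012,0.022,0],[0,0,0.03,0],[0,0,0.03,0],[0,0,0.025,0],[0,0,0.014,0]]]' >/dev/null
python3 -m handwheel '[[[0,0,0.004,0],[0,0,0.001,0],[0,0,0.001,0],[0,0,0,0],[0,0,0,0]]]'
python3 -m handwheel '[[[0,0,0.0005,0],[0,0,0,0],[0,0,0,0]]]'
python3 -c "
from h import *
plan(.5419,.1798,.0726,-10.7)
im,d=env.get_image('scene'); cv2.imwrite('pics/c7.png',cv2.resize(im[100:240,250:410,::-1],None,fx=3,fy=3,interpolation=cv2.INTER_CUBIC))"
```

```text
time_s: 13.87
position: [0.5425, 0.1798, 0.0741]
tool_rot: [[0.189, 0.982, 0.002], [0.982, -0.189, 0.0], [0.001, 0.002, -1.0]]
ft_force: [0.3, -0.5, -2.5]
grip_width: 0.0446
time_s: 14.12
position: [0.542, 0.18, 0.0728]
tool_rot: [[0.189, 0.982, 0.001], [0.982, -0.189, 0.0], [0.0, 0.0, -1.0]]
ft_force: [0.3, -0.6, -2.4]
grip_width: 0.0444
t 14.12 pos [0.542  0.18   0.0728] q [ 6. 34. 85. -0. 61. 17.] w 0.0444 roll -0.0029 shift [-0.0002 -0.0001  0.0002] rows>= 1.0
```

View pics/c7.png

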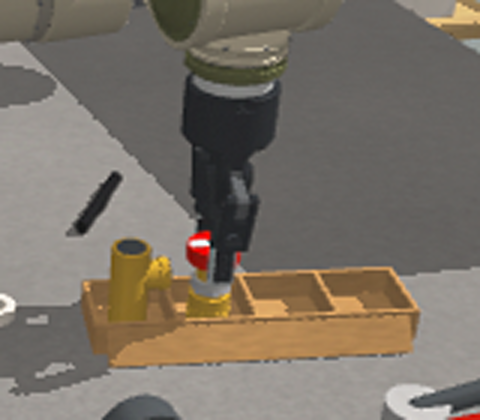

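The valve is in the second cell at (208,300), still hanging by 1–2 mm (force −2.4 N). Lowering it to contact, then releasing.

```bash
python3 -m handwheel '[[[0,0,0.001,0],[0,0,0.001,0],[0,0,0,0],[0,0,0,0]]]'
python3 -m handwheel '[[[0,0,0,0],[0,0,0,0],[0,0,0,0],[0,0,0,0],[0,0,0,0]]]' 100
python3 -m handwheel '[[[0,0,-0.015,0],[0,0,-0.025,0],[0,0,-0.03,0],[0,0,-0.03,0],[0,0,-0.029,0]]]' >/dev/null
python3 -m handwheel '[[[0,0,0,-0.1],[0,0,0,-0.1],[0,0,0,-0.105],[0,0,0,0],[0,0,0,0]]]'
python3 -c "
from h import *
plan(.5375,-.275,.2,7)"
```

```text
time_s: 14.5
position: [0.5423, 0.1801, 0.0724]
tool_rot: [[0.188, 0.982, 0.002], [0.982, -0.188, 0.0], [0.001, 0.002, -1.0]]
ft_force: [-4.2, 0.3, 13.6]
grip_width: 0.0444
time_s: 14.92
position: [0.542, 0.1799, 0.0704]
tool_rot: [[0.189, 0.982, -0.0], [0.982, -0.189, -0.0], [-0.0, -0.0, -1.0]]
ft_force: [0.6, 0.6, 0.8]
grip_width: 0.0854
time_s: 15.75
position: [0.5419, 0.1799, 0.1993]
tool_rot: [[-0.112, 0.994, -0.0], [0.994, 0.112, -0.0], [-0.0, -0.0, -1.0]]
ft_force: [-0.3, -0.5, 0.5]
grip_width: 0.0852
t 15.75 pos [0.5419 0.1799 0.1993] q [ 6. 26. 76. -0. 78.  0.] w 0.0852 roll -0.01 shift [-0.451  -0.0598 -0.0007] rows>= 11.0
```

```bash
python3 -m handwheel '[[[-0.0322,-0.0043,0,-0.01],[-0.0322,-0.0043,0,0],[-0.0322,-0.0043,0,0],[-0.0322,-0.0043,0,0],[-0.0322,-0.0043,0,0]]]' >/dev/null
python3 -m handwheel '[[[-0.0322,-0.0043,0,0],[-0.0322,-0.0043,0,0],[-0.0322,-0.0043,0,0],[-0.0322,-0.0043,0,0],[-0.0322,-0.0043,0,0]]]' >/dev/null
python3 -m handwheel '[[[-0.0322,-0.0043,0,0],[-0.0322,-0.0043,0,0],[-0.0322,-0.0043,0,0],[-0.0322,-0.0043,0,0],[0,0,0,0]]]' >/dev/null
python3 -m handwheel '[[[0,0,0,0],[0,0,0,0]]]'
python3 -c "
from h import *
plan(.5375,-.275,.086,7)
im,d=env.get_image('top')
cv2.imwrite('pics/c8.png',cv2.resize(im[140:230,85:245,::-1],None,fx=4,fy=4,interpolation=cv2.INTER_CUBIC))"
```

```text
time_s: 17.17
position: [0.5381, -0.2744, 0.1992]
tool_rot: [[-0.123, 0.992, -0.001], [0.992, 0.123, 0.001], [0.001, -0.0, -1.0]]
ft_force: [-0.2, 0.7, -0.1]
grip_width: 0.0854
t 17.17 pos [ 0.5381 -0.2744  0.1992] q [-38.  29.  70.   0.  81. -45.] w 0.0854 roll 0.0012 shift [-0.0006 -0.0007  0.1132] rows>= 3.0
```

View pics/c8.png

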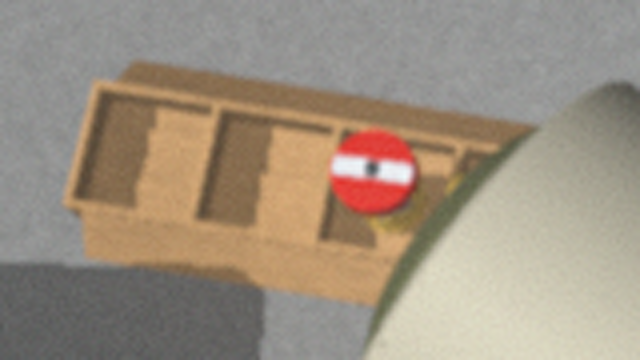

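The valve stands in the second cell from the right, with its knob centred at (373,170). Next is the reducer.

```bash
python3 -m handwheel '[[[-0.0006,-0.0007,0.022,0],[0,0,0.026,0],[0,0,0.026,0],[0,0,0.022,0],[0,0,0.0172,0]]]' >/dev/null
python3 -m handwheel '[[[0,0,0,0],[0,0,0,0]]]'
python3 -m handwheel '[[[0,0,0,0],[0,0,0,0],[0,0,0,0],[0,0,0,0],[0,0,0,0]]]' 0 50
python3 -m handwheel '[[[0,0,0,0],[0,0,0,0],[0,0,0,0],[0,0,0,0],[0,0,0,0]]]'
python3 -m handwheel '[[[0,0,-0.015,0],[0,0,-0.025,0],[0,0,-0.025,0],[0,0,-0.025,0],[0,0,-0.024,0]]]' >/dev/null
python3 -m handwheel '[[[0,0,0,0.1],[0,0,0,0.1],[0,0,0,0.109],[0,0,0,0],[0,0,0,0]]]'
python3 -c "
from h import *
plan(.5549,.2486,.2,-10.7)
im,d=env.get_image('scene'); cv2.imwrite('pics/c9.png',cv2.resize(im[80:260,80:410,::-1],None,fx=2.4,fy=2.4,interpolation=cv2.INTER_CUBIC))"
```

```text
time_s: 17.8
position: [0.5377, -0.2745, 0.0864]
tool_rot: [[-0.126, 0.992, -0.001], [0.992, 0.126, 0.001], [0.001, -0.001, -1.0]]
ft_force: [-0.0, 0.1, -0.1]
grip_width: 0.0858
time_s: 18.22
position: [0.5377, -0.2756, 0.0869]
tool_rot: [[-0.125, 0.992, 0.001], [0.992, 0.125, -0.001], [-0.001, 0.001, -1.0]]
ft_force: [-0.7, 0.3, -0.1]
grip_width: 0.0255
time_s: 18.63
position: [0.5376, -0.2757, 0.0869]
tool_rot: [[-0.125, 0.992, 0.0], [0.992, 0.125, -0.0], [-0.001, 0.0, -1.0]]
ft_force: [-1.8, 0.4, 5.8]
grip_width: 0.0187
time_s: 19.47
position: [0.5374, -0.2754, 0.1997]
tool_rot: [[0.18, 0.984, -0.001], [0.984, -0.18, 0.001], [0.001, -0.001, -1.0]]
ft_force: [-0.7, 0.6, -3.8]
grip_width: 0.0192
t 19.47 pos [ 0.5374 -0.2754  0.1997] q [-38.  29.  70.   0.  81. -28.] w 0.0192 roll 0.0061 shift [ 5.182e-01 -8.010e-02 -3.000e-04] rows>= 13.0
```

View pics/c9.png

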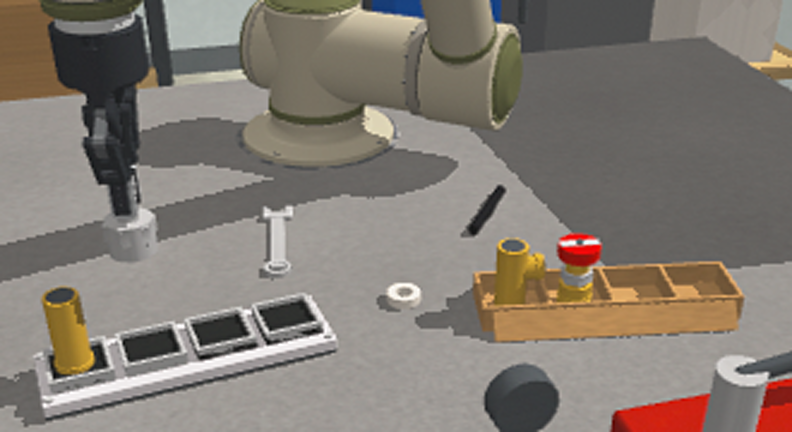

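The reducer hangs upright in the gripper at (130,235). The tee and valve stand in the carton.

```bash
python3 -m handwheel '[[[0.022,-0.0045,0,0.0061],[0.0305,-0.0047,0,0],[0.0305,-0.0047,0,0],[0.0305,-0.0047,0,0],[0.0305,-0.0047,0,0]]]' >/dev/null
python3 -m handwheel '[[[0.0305,-0.0047,0,0],[0.0305,-0.0047,0,0],[0.0305,-0.0047,0,0],[0.0305,-0.0047,0,0],[0.0305,-0.0047,0,0]]]' >/dev/null
python3 -m handwheel '[[[0.0305,-0.0047,0,0],[0.0305,-0.0047,0,0],[0.0305,-0.0047,0,0],[0.0305,-0.0047,0,0],[0.0305,-0.0047,0,0]]]' >/dev/null
python3 -m handwheel '[[[0.0305,-0.0047,0,0],[0.0305,-0.0047,0,0],[0.0082,-0.0004,0,0],[0,0,0,0],[0,0,0,0]]]'
python3 -c "
from h import *
plan(.5549,.2486,.0645,-10.7)"
```

```text
time_s: 21.18
position: [0.5565, 0.2483, 0.1999]
tool_rot: [[0.187, 0.982, -0.001], [0.982, -0.187, -0.001], [-0.001, -0.001, -1.0]]
ft_force: [-1.1, -0.6, -3.0]
grip_width: 0.0189
t 21.18 pos [0.5565 0.2483 0.1999] q [13. 30. 69. -0. 81. 24.] w 0.0189 roll -0.0009 shift [ 0.     -0.0016  0.1354] rows>= 4.0
```

```bash
python3 -m handwheel '[[[0,-0.0016,0.022,0],[0,0,0.032,0],[0,0,0.032,0],[0,0,0.026,0],[0,0,0.017,0]]]' >/dev/null
python3 -m handwheel '[[[0,0,0.004,0],[0,0,0.0015,0],[0,0,0.0005,0],[0,0,0,0],[0,0,0,0]]]'
python3 -m handwheel '[[[0,0,0.0005,0],[0,0,0.0005,0],[0,0,0,0],[0,0,0,0]]]'
python3 -c "
from h import *
plan(.5549,.2486,.0639,-10.7)
im,d=env.get_image('scene'); cv2.imwrite('pics/c10.png',cv2.resize(im[100:240,250:410,::-1],None,fx=3,fy=3,interpolation=cv2.INTER_CUBIC))"
```

```text
time_s: 22.02
position: [0.5556, 0.2487, 0.0667]
tool_rot: [[0.189, 0.982, 0.002], [0.982, -0.189, 0.0], [0.001, 0.002, -1.0]]
ft_force: [-0.1, -0.9, -2.9]
grip_width: 0.0188
time_s: 22.35
position: [0.555, 0.2488, 0.0645]
tool_rot: [[0.189, 0.982, 0.0], [0.982, -0.189, 0.0], [0.0, 0.0, -1.0]]
ft_force: [0.7, -0.4, -3.7]
grip_width: 0.0186
t 22.35 pos [0.555  0.2488 0.0645] q [13. 38. 79.  0. 63. 24.] w 0.0186 roll -0.003 shift [-0.0003 -0.0001  0.0006] rows>= 1.0
```

View pics/c10.png

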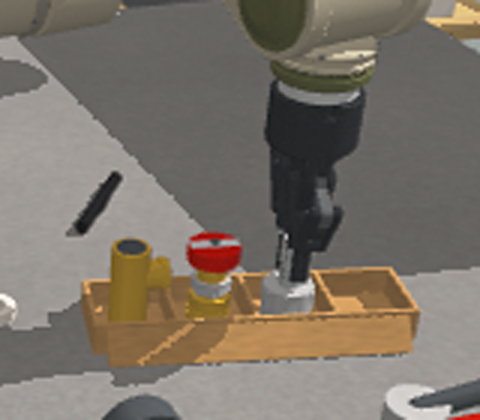

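The reducer is in the third cell at (287,295), just above the floor. Touching down and releasing.

```bash
python3 -m handwheel '[[[0,0,0.0008,0],[0,0,0.0007,0],[0,0,0,0],[0,0,0,0]]]'
python3 -m handwheel '[[[0,0,0,0],[0,0,0,0],[0,0,0,0],[0,0,0,0],[0,0,0,0]]]' 100
python3 -m handwheel '[[[0,0,-0.015,0],[0,0,-0.025,0],[0,0,-0.032,0],[0,0,-0.032,0],[0,0,-0.033,0]]]' >/dev/null
python3 -m handwheel '[[[0,0,0,-0.1],[0,0,0,-0.1],[0,0,0,-0.107],[0,0,0,0],[0,0,0,0]]]'
python3 -c "
from h import *
plan(.5425,-.3455,.2,7)"
```

```text
time_s: 22.73
position: [0.5551, 0.2489, 0.0639]
tool_rot: [[0.189, 0.982, 0.001], [0.982, -0.189, 0.0], [0.0, 0.001, -1.0]]
ft_force: [-3.2, -0.6, 5.6]
grip_width: 0.0188
time_s: 23.15
position: [0.5551, 0.2488, 0.0628]
tool_rot: [[0.189, 0.982, 0.0], [0.982, -0.189, 0.0], [0.0, 0.0, -1.0]]
ft_force: [-0.4, 0.3, 0.0]
grip_width: 0.0779
time_s: 23.98
position: [0.555, 0.2487, 0.1997]
tool_rot: [[-0.114, 0.994, -0.0], [0.994, 0.114, -0.0], [-0.0, -0.0, -1.0]]
ft_force: [-0.4, -0.1, -0.1]
grip_width: 0.0853
t 23.98 pos [0.555  0.2487 0.1997] q [13. 30. 69. -0. 81.  6.] w 0.0853 roll -0.0082 shift [-5.883e-01 -8.480e-02 -3.000e-04] rows>= 15.0
```

```bash
python3 -m handwheel '[[[-0.0327,-0.0047,0,-0.0082],[-0.0327,-0.0047,0,0],[-0.0327,-0.0047,0,0],[-0.0327,-0.0047,0,0],[-0.0327,-0.0047,0,0]]]' >/dev/null
python3 -m handwheel '[[[-0.0327,-0.0047,0,0],[-0.0327,-0.0047,0,0],[-0.0327,-0.0047,0,0],[-0.0327,-0.0047,0,0],[-0.0327,-0.0047,0,0]]]' >/dev/null
python3 -m handwheel '[[[-0.0327,-0.0047,0,0],[-0.0327,-0.0047,0,0],[-0.0327,-0.0047,0,0],[-0.0327,-0.0047,0,0],[-0.0327,-0.0047,0,0]]]' >/dev/null
python3 -m handwheel '[[[-0.0327,-0.0047,0,0],[-0.0327,-0.0047,0,0],[-0.0327,-0.0047,0,0],[0,0,0,0],[0,0,0,0]]]'
python3 -c "
from h import *
plan(.5425,-.3455,.086,7)"
```

```text
time_s: 25.65
position: [0.5439, -0.3473, 0.199]
tool_rot: [[-0.12, 0.993, -0.001], [0.993, 0.12, 0.001], [0.001, -0.001, -1.0]]
ft_force: [0.5, -0.0, 0.1]
grip_width: 0.0854
t 25.65 pos [ 0.5439 -0.3473  0.199 ] q [-43.  33.  62.   0.  84. -50.] w 0.0854 roll -0.002 shift [ 0.0019 -0.0012  0.113 ] rows>= 3.0
```

```bash
python3 -m handwheel '[[[0.001,-0.0008,0.022,0],[0,0,0.026,0],[0,0,0.026,0],[0,0,0.022,0],[0,0,0.017,0]]]' >/dev/null
python3 -m handwheel '[[[0,0,0,0],[0,0,0,0]]]'
python3 -m handwheel '[[[0,0,0,0],[0,0,0,0],[0,0,0,0],[0,0,0,0],[0,0,0,0]]]' 0 50
python3 -m handwheel '[[[0,0,0,0],[0,0,0,0],[0,0,0,0],[0,0,0,0],[0,0,0,0]]]'
python3 -m handwheel '[[[0,0,-0.015,0],[0,0,-0.025,0],[0,0,-0.025,0],[0,0,-0.025,0],[0,0,-0.024,0]]]' >/dev/null
python3 -m handwheel '[[[0,0,0,0.1],[0,0,0,0.1],[0,0,0,0.109],[0,0,0,0],[0,0,0,0]]]'
python3 -c "
from h import *
plan(.5679,.3174,.2,-10.7)
im,d=env.get_image('scene'); cv2.imwrite('pics/c11.png',cv2.resize(im[80:260,50:410,::-1],None,fx=2.2,fy=2.2,interpolation=cv2.INTER_CUBIC))"
```

```text
time_s: 26.23
position: [0.5436, -0.3439, 0.0868]
tool_rot: [[-0.125, 0.992, -0.001], [0.992, 0.125, 0.001], [0.001, -0.001, -1.0]]
ft_force: [-0.2, 0.1, 0.4]
grip_width: 0.0857
time_s: 26.65
position: [0.5436, -0.3451, 0.0877]
tool_rot: [[-0.125, 0.992, 0.001], [0.992, 0.125, -0.001], [-0.001, 0.001, -1.0]]
ft_force: [-1.8, 0.9, 2.5]
grip_width: 0.0327
time_s: 27.07
position: [0.5436, -0.3451, 0.0877]
tool_rot: [[-0.125, 0.992, 0.001], [0.992, 0.125, -0.001], [-0.001, 0.001, -1.0]]
ft_force: [-1.7, 0.5, 5.3]
grip_width: 0.0328
time_s: 27.9
position: [0.5433, -0.3448, 0.2004]
tool_rot: [[0.18, 0.984, -0.001], [0.984, -0.18, 0.001], [0.001, -0.001, -1.0]]
ft_force: [0.2, -0.1, -1.0]
grip_width: 0.0328
t 27.9 pos [ 0.5433 -0.3448  0.2004] q [-43.  33.  63.   0.  84. -33.] w 0.0328 roll 0.0062 shift [ 6.552e-01 -9.880e-02  4.000e-04] rows>= 16.0
```

View pics/c11.png

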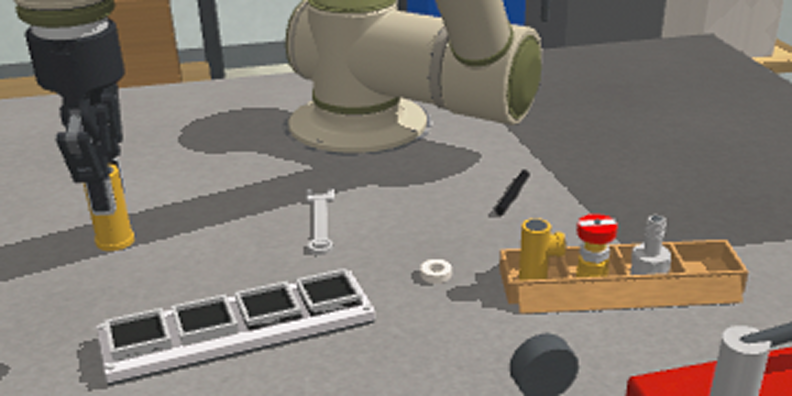

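The coupling hangs upright in the gripper at (110,215). The rack is empty, and three fittings stand in the carton.

```bash
python3 -m handwheel '[[[0.0212,-0.0028,0,0.0062],[0.0317,-0.0048,0,0],[0.0317,-0.0048,0,0],[0.0317,-0.0048,0,0],[0.0317,-0.0048,0,0]]]' >/dev/null
python3 -m handwheel '[[[0.0317,-0.0048,0,0],[0.0317,-0.0048,0,0],[0.0317,-0.0048,0,0],[0.0317,-0.0048,0,0],[0.0317,-0.0048,0,0]]]' >/dev/null
python3 -m handwheel '[[[0.0317,-0.0048,0,0],[0.0317,-0.0048,0,0],[0.0317,-0.0048,0,0],[0.0317,-0.0048,0,0],[0.0317,-0.0048,0,0]]]' >/dev/null
python3 -m handwheel '[[[0.0317,-0.0048,0,0],[0.0317,-0.0048,0,0],[0.0317,-0.0048,0,0],[0.0317,-0.0048,0,0],[0.0317,-0.0048,0,0]]]' >/dev/null
python3 -m handwheel '[[[0.0317,-0.0048,0,0],[0,0,0,0],[0,0,0,0],[0,0,0,0]]]'
python3 -c "
from h import *
plan(.5679,.3174,.0655,-10.7)"
```

```text
time_s: 29.95
position: [0.5699, 0.3168, 0.2005]
tool_rot: [[0.187, 0.982, -0.001], [0.982, -0.187, -0.001], [-0.001, -0.0, -1.0]]
ft_force: [-0.2, -0.1, -1.0]
grip_width: 0.0328
t 29.95 pos [0.5699 0.3168 0.2005] q [19. 34. 61. -0. 85. 29.] w 0.0328 roll -0.0015 shift [ 0.0002 -0.0021  0.135 ] rows>= 4.0
```

```bash
python3 -m handwheel '[[[0,-0.002,0.022,0],[0,0,0.032,0],[0,0,0.032,0],[0,0,0.026,0],[0,0,0.017,0]]]' >/dev/null
python3 -m handwheel '[[[0,0,0.004,0],[0,0,0.0015,0],[0,0,0.0005,0],[0,0,0,0],[0,0,0,0]]]'
python3 -m handwheel '[[[0,0,0.0005,0],[0,0,0.0005,0],[0,0,0,0],[0,0,0,0]]]'
python3 -c "
from h import *
plan(.5679,.3174,.0647,-10.7)"
```

```text
time_s: 30.78
position: [0.5686, 0.3176, 0.0672]
tool_rot: [[0.189, 0.982, 0.002], [0.982, -0.189, 0.001], [0.001, 0.002, -1.0]]
ft_force: [-0.0, -0.3, -0.4]
grip_width: 0.0332
time_s: 31.12
position: [0.568, 0.3176, 0.0649]
tool_rot: [[0.189, 0.982, 0.0], [0.982, -0.189, 0.0], [0.0, 0.0, -1.0]]
ft_force: [-0.0, -0.5, -0.9]
grip_width: 0.0332
t 31.12 pos [0.568  0.3176 0.0649] q [19. 41. 71. -0. 68. 30.] w 0.0332 roll -0.003 shift [-0.0002 -0.0001  0.0002] rows>= 1.0
```

```bash
python3 -m handwheel '[[[0,0,0.0008,0],[0,0,0.0007,0],[0,0,0,0],[0,0,0,0]]]'
python3 -m handwheel '[[[0,0,0,0],[0,0,0,0],[0,0,0,0],[0,0,0,0],[0,0,0,0]]]' 100
python3 -m handwheel '[[[0,0,-0.015,0],[0,0,-0.025,0],[0,0,-0.032,0],[0,0,-0.032,0],[0,0,-0.033,0]]]' >/dev/null
python3 -m handwheel '[[[-0.035,0,0,0],[-0.035,0,0,0],[-0.035,0,0,0],[-0.035,0,0,0],[-0.035,0,0,0]]]' >/dev/null
python3 -m handwheel '[[[-0.035,0,0,0],[-0.035,0,0,0],[-0.035,0,0,0],[-0.035,0,0,0],[-0.035,0,0,0]]]' >/dev/null
python3 -m handwheel '[[[-0.035,0,0,0],[-0.035,0,0,0],[-0.035,0,0,0],[0,0,0,0],[0,0,0,0]]]'
python3 -c "
from h import *
C=np.array([.5484,.2142]); d=np.array([.1857,.9826]); e=np.array([d[1],-d[0]])
im,D=env.get_image('top'); P=cloud('top',D)[130:240,70:250].reshape(-1,3); k=(D[130:240,70:250].ravel()>0)&(P[:,2]>.07)&(P[:,2]<.15); P=P[k]
l=np.c_[(P[:,:2]-C)@e,(P[:,:2]-C)@d]
for y in(-.105,-.035,.035,.105):
    m=abs(l[:,1]-y)<.03
    if m.sum(): print(y,m.sum(),((l[m].max(0)+l[m].min(0))/2).round(4),np.ptp(l[m],axis=0).round(3),np.median(P[m,2]).round(3))
im2,_=env.get_image('scene'); a=cv2.resize(im[140:230,85:245,::-1],None,fx=3.5,fy=3.5,interpolation=cv2.INTER_CUBIC); b=cv2.resize(im2[150:230,250:410,::-1],None,fx=3.5,fy=3.5,interpolation=cv2.INTER_CUBIC)
cv2.imwrite('pics/c12.png',np.vstack([a,b]))"
```

```text
time_s: 31.45
position: [0.5681, 0.3177, 0.0647]
tool_rot: [[0.189, 0.982, 0.001], [0.982, -0.189, 0.0], [0.001, 0.001, -1.0]]
ft_force: [-4.0, -0.9, 8.0]
grip_width: 0.0331
time_s: 31.87
position: [0.568, 0.3175, 0.0632]
tool_rot: [[0.189, 0.982, -0.0], [0.982, -0.189, -0.0], [-0.0, -0.0, -1.0]]
ft_force: [0.1, -0.2, 0.6]
grip_width: 0.0852
time_s: 33.53
position: [0.4818, -0.1307, 0.2002]
tool_rot: [[0.192, 0.981, -0.0], [0.981, -0.192, 0.0], [0.0, -0.0, -1.0]]
ft_force: [-0.3, 0.3, -0.3]
grip_width: 0.0856
-0.105 215 [-0.0005 -0.0991] [0.033 0.047] 0.082
-0.035 375 [-0.     -0.0342] [0.044 0.045] 0.082
0.035 94 [-0.0009  0.0362] [0.022 0.021] 0.084
0.105 216 [-0.0009  0.1041] [0.034 0.034] 0.083
```

View pics/c12.png

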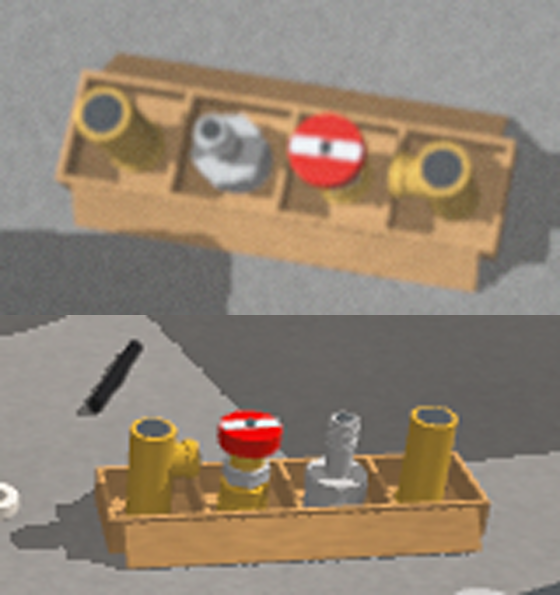

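All four stand upright in the correct mirrored cells. In the top view, left to right: coupling (103,113), reducer (210,130), valve (327,150), tee (443,165). The depth data puts them within about 1 mm of the cell centres. The tee's −99 mm reading includes some of its branch. The robot is clear, so I'm handing in.

```bash
python3 -c "
from rig import env
print(env.close_job(), env.observe()['time_s'])"
```

```text
the job is handed in; nothing more can be done
the job is handed in; nothing more can be done
```

I moved all four fittings from the rack into the mirrored carton cells and handed the job in. The clock read 33.5 s of the 104 s allowed shortly before. No verdict was reported.

- **Placement:** From the left of the rack, tee, valve, reducer and coupling now stand in the carton cells from the right end to the left.
- **Position check:** The last pictures show all four upright and released. Depth data puts the valve, reducer and coupling within about 1.5 mm of their cell centres, and their tops are at the height expected for standing on the cell floor.
- **Disagreeing check:** The tee read 6 mm off along the row, because that measurement also caught its side branch. An earlier picture reading put the tee's top about 4 mm off along the row, still well within the 19.5 mm tolerance.
- **Force and clearance:** The largest force in the readings I printed was 13.6 N, when setting the valve down. The arm was well clear of everything at the end.
- **Not measured:** I had no direct reading of tilt or speed for the fittings; I judged both from the pictures.

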